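# Silence a chirping smoke alarm: battery out, drain it on the test button

### The arm

A 7-joint arm with a two-finger parallel gripper is mounted at the origin on a cart in front of the work surface, level with it; the furniture and walls round the work are solid. World frame = base frame: x ahead of the robot, y to its left, z up, the work surface at z = 0. Lengths are in mm, angles in rad, forces in N, time in s.
With the tool pointing down it reaches from about 400 to 925 mm from the base axis. Payload 5.6 kg.
Tool frame: the origin (TCP) lies midway between the tips of the shut fingers; the grasp point (between the pads) lies pinch_z behind it (pinch_z is the distance from the TCP to the grasp point, in mm); z points along the fingers, y is the line along which they close (so a half turn about z gives the same grasp; the last joint's range is limited). The gripper opens to 85 mm and grips with 20 to 120 N. Pads are 22 mm wide; open, the fingers measure 114 mm over their backs; the gripper's body (76 mm by 85 mm) begins 54 mm behind the grasp point. The pads swing forward as they close: fully open they stand 13 mm farther back than shut.
Start: joints at [-1.197, 0.468, -0.012, 1.603, 0.006, 1.071, -0.056], TCP at [263.183, 594.342, 231.29] pointing down, gripper open.
Joint ranges: [-2.53, 2.53], [-0.31, 2.02], [-1.57, 1.55], [0.28, 2.44], [-1.29, 4.43], [0.15, 1.84], [-2.92, 2.92]. Speed limits (rad/s): [2.57, 2.57, 3.14, 3.14, 3.14, 3.14, 3.14].

### API

Orientations are given as a unit quaternion [x, y, z, w].
In Python, from workcell import get_state, snapshot, job_done, pinch_z gives the robot as it stands.
- The arm moves only by the tool drive_tool, never from a script. Its argument "plan" is a list of rows, each an object of numbers: "dx", "dy", "dz": the shift along the tool's x, y, z in mm; "rx", "ry", "rz": the turn, a rotation vector about the tool's x, y, z in rad; "fingers": the finger opening in mm, from 0 to 85.4. In form: [{"dx": .., "dy": .., "dz": .., "rx": .., "ry": .., "rz": .., "fingers": ..}, ...]. A call has 1 to 20 rows; each row shifts and turns the commanded pose from where the row before left it, along the tool's axes as they then stand; what a row does not reach is not made up. A row lasts 1/8 s, in which the tool goes at most 62.5 mm and 10.7 degrees, less where a joint would pass 70% of its speed; a pose out of reach is approached as far as the arm can. A call with a gripper value outside its range is refused whole. The fingers move at their own pace and stop on an object; the grip force is fixed at half the most. Time passes only in rows, so rows that do not move let the fingers close. It gives the time, the measured TCP pose, the force, the opening and the grip force at its end, in the units of the state.
- get_state(): the state, without advancing time (a new reading comes with each control period).
- snapshot(name): name is "scene" or "top" or "wrist"; returns a dict with "image" (420x560x3 uint8, blue, green, red), "range_z" (420x560 float32, mm along the optical axis (not along the pixel's ray), 0 where there is no reading), "fx", "fy", "cx", "cy" (pixels), "rvec" (rotation vector, rad) and "tvec" (3), from world to camera coordinates, as OpenCV has them. Camera axes: x right, y down, z forward; pixel columns grow to the right and rows downward; lengths in mm; the calibration is good to about 2 mm. The wrist camera is an equidistant fisheye: a pixel r from the principal point sees the ray r / f radians off the axis. A picture is of the moment at which its call begins.
- job_done(): hands the job in; it is judged then, once.
The state is a dict: "time": time; "qpos": joint angles; "qvel": joint speeds; "joint_torque": joint torques, N m; "ee_pos": TCP position; "eef_rot": TCP orientation; "force": force on the tool from outside, world axes, zero at the start; "wrist_torque": the same for the moment, N m; "finger_gap": finger opening in mm; "grasp_force": force on a finger pad.
Only numpy, scipy, OpenCV 4.12 (cv2) and the standard library are available. Lean on these libraries where they do the work, as an engineer would, in place of code of your own. Each camera call takes 0.05 s, during which the arm holds its last target. There are 200 camera calls.

### The job

The smoke alarm lying face up on the worktop keeps chirping. Lever its battery door up with the tip of the table knife in the notch under the door and swing it well past upright, lay the knife down on the worktop, then lift the battery out and lay it on the worktop a few centimetres clear of the alarm without dropping it. Then, with the fingertips, press the round test button fully in, firmly but not hard (under 25 N), keep it in for five seconds to drain the leftover charge and finish while still holding it in; leave the door open and the other things where they are.

Things in the scene. Friction and masses are not known exactly. Their poses are not given: they have to be found in the camera images.
- alarm: White smoke alarm lying face up, held fast (it does not slide): rounded box 96 (x) by 150 (y) by 46 high. Origin: centre of its underside on the worktop; z up. -y half: battery half under a hinged door that sits on a rim at z = 24. +y half: fixed face, 46 high, with dark grille and test button. Pry notch in the -x side, door hinge along the +x side.
- pry_notch (a point): Middle of the mouth of the pry notch, on the alarm's -x face at alarm (-48, -38, 20): a slot 36 wide (y), 8 high (z 16 to 24) and 18 deep (towards +x), closed above only by the 3 thick lower edge of the door's front wall. Axes as the alarm's: a blade goes in along +x.
- door (a joint): Battery door angle (rad): 0 shut, grows as it swings up about the hinge, stop at 2.0. White hollow hood 93 by 71 by 22, walls 3 thick. Hinge line: along the alarm's y axis at alarm x = 42, z = 24. Stiff friction hinge (0.05 N m, about 0.6 N at the lip): it stays where it is left.
- door_lip (a point): Lower front edge of the door in the middle, above the notch: 90 from the hinge line; at alarm (-48, -38, 24) when shut.
- button_top (a point): Centre of the top of the test button: white disc 34 across on the alarm's +y half, at alarm (12, 36), standing 8 proud of the 46 high face; axis upright.
- test_button (a joint): Travel of the test button (m): 0 out, 0.006 fully in, pushed straight down. Spring-loaded: starts to move at 2.4 N, 8 N at the bottom stop; returns when let go. It counts as fully in above 0.0045.
- battery: Dark block battery 17.5 (x) by 49 (y) by 26.5 (z), 46 g, terminals at its -y end. Stands loose on its long edge in the bay at alarm (0, -38): a pocket in the flat rim, floor at z = 14, rim at z = 24, about 1.2 clearance each side; axes as the alarm's, top at z = 40.5. Origin: centre of its underside.
- knife: Plain steel table knife, 179 long, 60 g, lying flat. Origin: on its underside below the front part of the handle (near the balance point); x runs along the knife to the tip, z up. Handle from x = -62 to 24, 16 wide, 12 thick; blade from 24 to 117, 17 wide, 2 thick, its middle plane at z = 6.
- knife_tip (a point): Tip of the knife blade, at knife (117, 0, 6).
- utensil_pot: Fixed obstacle: grey pot of kitchen utensils behind and left of the work, always in the same place. Its body is a cylinder 137 across, centred at world x 0.535, y -0.075; utensils stick out of it up to 0.345 m above the worktop and lean out to world y -0.17. Keep the gripper clear of it.
- teaspoon: Bystander: steel teaspoon, 130x26x11, lying flat. Origin: centre of its underside.
- opener: Bystander: bottle opener with a black handle, 174x41x20, lying flat. Origin: centre of its underside.
- mug: Bystander: white mug with a handle, 80 across, 102 high. Origin: centre of its underside.
- spice: Bystander: spice jar with a dark cap, 41 across, 105 high. Origin: centre of its underside.
- honey_jar: Bystander: glass honey jar with a lid, 64 across, 87 high. Origin: centre of its underside.
- tumbler: Bystander: clear drinking glass, 77 across, 91 high. Origin: centre of its underside.

How it is judged (in metres and radians):
On the way, in this order (a step that is already met when the one before it is completed fails the run):
1. the knife, not the fingers, lifts the door by 0.2 rad (value of joint door above 0.2 rad and contact force between knife and door above 0.15 N and contact force between the fingers and door below 0.1 N), for 0.05 s.
2. the door is swung past upright (over 1.6 rad) (value of joint door above 1.6 rad), for 0.1 s.
3. the knife lies on the worktop and the battery is set down on the worktop clear of the alarm, still in the fingers as it gets there (less than 13 mm to fall) (height (world z) of battery below 0.013 m and horizontal distance between battery and alarm above 0.08 m and height (world z) of each of knife, knife_tip below 0.03 m and contact force between the fingers and battery above 0.3 N), for 0.05 s.
4. the test button is kept in by the fingers (over 4.5 mm, 2 to 25 N) for 4 s (value of joint test_button above 0.0045 m and contact force between the fingers and test_button between 2 and 25 N and contact force between the fingers and knife below 0.1 N and contact force between the fingers and battery below 0.1 N), for 4 s.
At the end, for the whole second after the job is handed in: Fingers hold the button in (over 4.5 of 6 mm, 2 to 25 N); door open beyond 1.4 rad; battery still on the worktop (origin below 13 mm, over 80 mm from the alarm's centre) and knife on the worktop (below 30 mm), neither touched by the fingers (all of step 4 and height (world z) of battery below 0.013 m and horizontal distance between battery and alarm above 0.08 m and value of joint door above 1.4 rad and linear speed of battery below 0.02 m/s and height (world z) of each of knife, knife_tip below 0.03 m); the arm keeps its last pose, push and grip.
It fails at once if a bystander is shoved by more than 40 mm (distance of any of teaspoon, opener, mug, spice, honey_jar, tumbler from where it was at the start of the episode above 0.04 m).
It fails at once if a bystander is knocked over (angle between any of teaspoon, opener, mug, spice, honey_jar, tumbler's own z axis and vertical above 0.5 rad).
It also fails if it takes over 72 s, if anything falls off the work surface, if the arm or the gripper's body presses on something with over 40 N, if the wrist force passes 120 N, or if a joint passes its speed limit or range.

## Working session

There is one attempt and no reset: what is moved stays moved. The work goes in short steps, Python scripts to look and compute and a tool call to move; the robot and the scene stay as the last step left them, time stands still between calls to the robot, and variables do not carry over. Pictures are saved under pics/ and viewed, at most 10 in all, crops included, and the job is handed in when it is done.

Besides the shell and the picture viewer there is one more tool, called after "Emit:" as name(argument=value, ...), one argument or row to a line, values as JSON. drive_tool: Moves the arm, as the interface text tells. Its arguments: {"type":"object","properties":{"plan":{"type":"array"}},"required":["plan"]}

```bash
mkdir -p pics; ls
cat > h.py <<'E'
import numpy as np,cv2
from workcell import *
from scipy.spatial.transform import Rotation as R
def cloud(s):
    h,w=s["range_z"].shape;u,v=np.meshgrid(np.arange(w),np.arange(h));z=s["range_z"]
    c=np.stack([(u-s["cx"])/s["fx"]*z,(v-s["cy"])/s["fy"]*z,z],-1)
    M=cv2.Rodrigues(np.array(s["rvec"],float))[0]
    P=(c-np.array(s["tvec"],float).ravel())@M
    P[z==0]=np.nan
    return P
E
python3 - <<'E'
from h import *
for n in("scene","top"):
    s=snapshot(n);cv2.imwrite(f"pics/{n}0.png",s["image"]);np.save(n+"0.npy",cloud(s))
    M=cv2.Rodrigues(np.array(s["rvec"],float))[0];print(n,-M.T@np.array(s["tvec"]).ravel())
print(get_state(),pinch_z)
E
```

```text
pics
scene [  -20.89073015 -1093.44362934   675.31818102]
top [ 257.91535689 -195.28442221 1108.85217529]
{'time': 0.1, 'qpos': array([-1.19699917,  0.46829455, -0.01157653,  1.60351628,  0.00602379,
        1.07138378, -0.05632318]), 'qvel': array([ 2.70387464e-04, -1.03521992e-03,  1.13771319e-05, -1.91682756e-03,
       -9.80452267e-04, -2.57266771e-04,  3.79351240e-04]), 'joint_torque': array([ 1.15682553e-03, -5.33518231e+01,  2.15982646e-02, -2.51964283e+01,
        1.14729090e-02,  4.46529782e-03, -1.26224202e-05]), 'ee_pos': array([263.02507397, 593.87261945, 230.43635412]), 'eef_rot': array([ 2.06942141e-01,  9.78352868e-01, -7.79120922e-04, -8.99158121e-05]), 'force': array([ 0.36674307, -0.29060239,  0.20948357]), 'wrist_torque': array([-0.02984095,  0.0194975 , -0.02093316]), 'grasp_force': 0.0, 'finger_gap': 85.50613270431379} 18.700000000000003
```

View pics/top0.png

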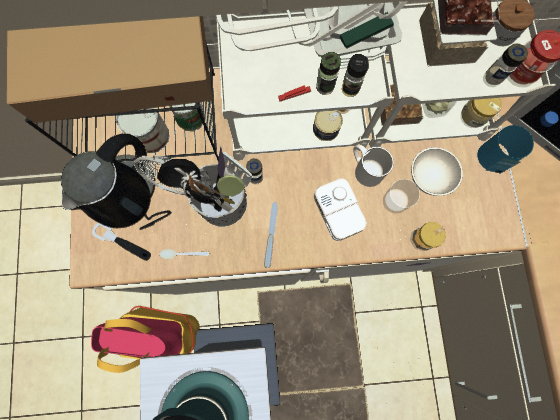

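View pics/scene0.png

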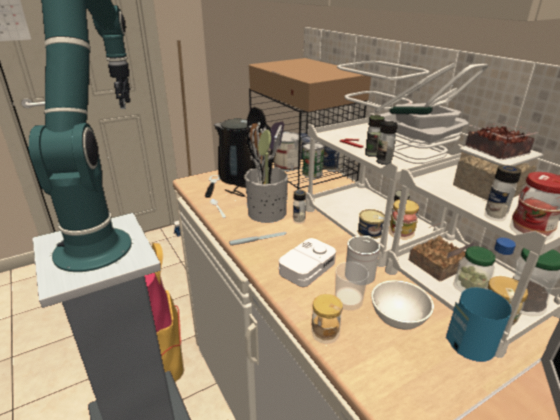

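Run:
```python
from h import *
P=np.load("top0.npy");im=cv2.imread("pics/top0.png")
cv2.imwrite("pics/c1.png",cv2.resize(im[140:280,240:425],None,fx=4,fy=4,interpolation=cv2.INTER_CUBIC))
np.set_printoptions(precision=1,suppress=True)
for v,u in[(209,310),(240,380),(220,230)]:print(u,v,P[v,u])
sub=P[140:275,240:425];
# alarm: height > 15 white, near
hsv=cv2.cvtColor(im,cv2.COLOR_BGR2HSV)
m=np.zeros(im.shape[:2],bool);m[172:245,308:372]=1
top=m&(P[...,2]>38)&(P[...,2]<62)&(hsv[...,1]<60)
q=P[top];print(len(q),np.percentile(q,[2,50,98],axis=0))
r=cv2.minAreaRect(q[:,:2].astype(np.float32));print("alarm rect",r)
b=m&(P[...,2]>50)&(P[...,2]<60);print("btn",P[b].mean(0),b.sum())
m[:]=0;m[195:275,258:282]=1
k=m&(hsv[...,1]<70)&(hsv[...,2]>60);q=P[k];print(len(q));print(cv2.minAreaRect(q[:,:2].astype(np.float32)))
d=np.array(q[:,:2]-np.nanmean(q[:,:2],0));w=np.linalg.svd(d,full_matrices=False)[2][0];t=d@w
print(w,np.nanmean(q,0))
for a in range(-100,100,12):
    s=(t>=a)&(t<a+12)
    if s.any():
        n=(d[s]@[-w[1],w[0]]);print(a,s.sum(),q[s].mean(0),np.ptp(n))
```

```text
310 209 [ 497.  -310.2    1. ]
380 240 [ 396.7 -490.    -4.3]
230 220 [472.3 -96.6  63.8]
2011 [[ 412.5 -448.5   40.8]
 [ 485.3 -385.9   45.9]
 [ 559.1 -331.4   55.2]]
alarm rect ((493.33984375, -412.692626953125), (150.13352966308594, 152.82681274414062), 18.225366592407227)
btn [ 518.5 -395.2   53.3] 180
508
((430.20477294921875, -191.44808959960938), (60.40678787231445, 192.19288635253906), 85.39839935302734)Traceback (most recent call last):
  File "<stdin>", line 16, in <module>
    u, s, vh = gufunc(a, signature=signature)
               ~~~~~~^^^^^^^^^^^^^^^^^^^^^^^^
    raise LinAlgError("SVD did not converge")
numpy.linalg.LinAlgError: SVD did not converge
```

View pics/c1.png

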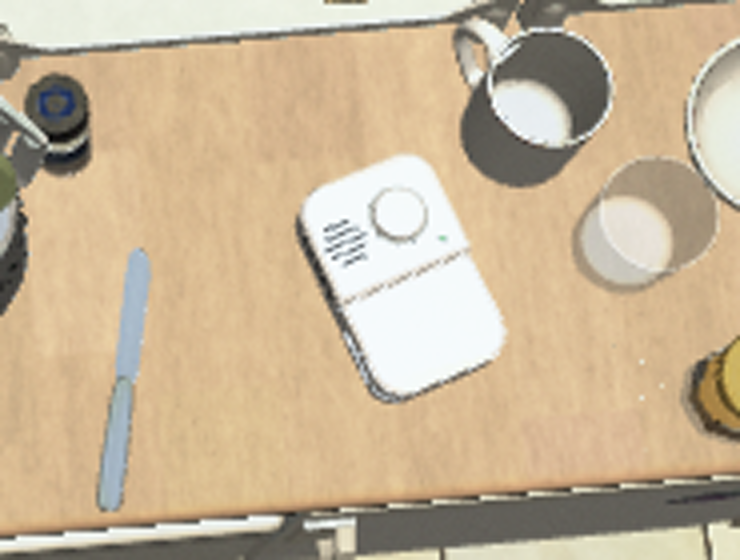

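```bash
cat >> h.py <<'E'
def cast(s,uv,z):
    M=cv2.Rodrigues(np.array(s["rvec"],float))[0];t=np.array(s["tvec"],float).ravel();C=-M.T@t
    uv=np.asarray(uv,float);d=np.stack([(uv[:,0]-s["cx"])/s["fx"],(uv[:,1]-s["cy"])/s["fy"],np.ones(len(uv))],-1)@M
    return C+d*((z-C[2])/d[:,2])[:,None]
E
python3 - <<'E'
from h import *
np.set_printoptions(precision=1,suppress=True)
for n in("top","scene"):
    s=snapshot(n);P=cloud(s);im=s["image"];hsv=cv2.cvtColor(im,cv2.COLOR_BGR2HSV)
    near=lambda c,r:np.hypot(P[...,0]-c[0],P[...,1]-c[1])<r
    # alarm upper face
    m=near((487,-390),105)&(P[...,2]>36)&(P[...,2]<62)&(hsv[...,1]<60)
    m=cv2.morphologyEx(m.astype(np.uint8),cv2.MORPH_OPEN,np.ones((3,3)))
    k,l,st,c=cv2.connectedComponentsWithStats(m);i=1+np.argmax(st[1:,4]);m=l==i
    uv=np.argwhere(m)[:,::-1];Q=cast(s,uv,46)
    print(n,"alarm",st[i],cv2.minAreaRect(Q[:,:2].astype(np.float32)),"face z",np.median(P[m][:,2]))
    b=m&(P[...,2]>50.5)&(P[...,2]<60);uv=np.argwhere(b)[:,::-1];Q=cast(s,uv,54);print("btn",np.median(Q,0),len(Q),np.ptp(Q,0))
    # knife: bluish steel against wood
    k=(hsv[...,1]<130)&(hsv[...,0]>60)&(hsv[...,0]<130)
    if n=="top": r=np.zeros_like(k);r[195:275,258:282]=1
    else: r=np.zeros_like(k);r[228:250,226:292]=1
    k=cv2.morphologyEx((k&r).astype(np.uint8),cv2.MORPH_CLOSE,np.ones((3,3)))
    kk,l,st,c=cv2.connectedComponentsWithStats(k);i=1+np.argmax(st[1:,4]);uv=np.argwhere(l==i)[:,::-1]
    Q=cast(s,uv,8)[:,:2];mu=Q.mean(0);w=np.linalg.svd(Q-mu,full_matrices=False)[2][0];w*=np.sign(w[0]);t=(Q-mu)@w
    print("knife",st[i],"ends",mu+w*t.min(),mu+w*t.max(),np.ptp(t),np.degrees(np.arctan2(w[1],w[0])))
    for a in np.arange(t.min(),t.max(),20):
        ss=(t>=a)&(t<a+20);e=(Q[ss]-mu)@[-w[1],w[0]];print(int(a),Q[ss].mean(0),np.ptp(e),end="; ")
    print()
E
```

```text
top alarm [ 315  178   51   61 1962] ((483.613525390625, -384.66815185546875), (149.9534912109375, 97.0760726928711), 18.55820655822754) face z 45.93143132319889
btn [ 521.6 -386.3   54. ] 139 [126.7  68.7   0. ]
knife [265 202  13  65 360] ends [ 351.8 -180.2] [ 522.9 -215.9] 174.80655747062912 -11.793851680320987
-85 [ 361.9 -182.3] 14.077808074437167; -65 [ 381.3 -186. ] 15.75809401064429; -45 [ 401.  -190.4] 14.188557535209956; -25 [ 419.7 -194.4] 13.223518582113467; -5 [ 440.3 -199. ] 14.305212180531836; 14 [ 459.4 -203.2] 15.687097206076782; 34 [ 479.1 -207.1] 16.093149570409; 54 [ 498.6 -210.6] 16.17250741250168; 74 [ 514.9 -213.1] 11.80500723096702; 
scene alarm [ 279  238   57   38 1296] ((481.718017578125, -395.01226806640625), (159.33045959472656, 101.63983917236328), 17.551668167114258) face z 46.231667491403726
btn [ 522.  -391.1   54. ] 76 [33.9 34.5  0. ]Traceback (most recent call last):
  File "<stdin>", line 18, in <module>
    return _wrapfunc(a, 'argmax', axis=axis, out=out, **kwds)
    return bound(*args, **kwds)
ValueError: attempt to get argmax of an empty sequence
```

```bash
cat >> h.py <<'E'
import json
def plan(wps,fingers,start=None):
    """wps: (x,y,z,yaw of tool y in deg,nrows), tool pointing down"""
    st=get_state();p=np.array(st["ee_pos"]);yt=R.from_quat(st["eef_rot"]).as_matrix()[:,1];a=np.degrees(np.arctan2(yt[1],yt[0]))
    if start is not None: p=np.array(start[:3],float);a=start[3]
    out=[]
    for x,y,z,b,n in wps:
        for i in range(n):
            q=p+(np.array([x,y,z])-p)/(n-i);an=a+(b-a)/(n-i);r=np.radians(a)
            ty=np.array([np.cos(r),np.sin(r),0]);tx=np.array([-ty[1],ty[0],0]);d=q-p
            tx=np.cross(ty,[0,0,-1])
            row=dict(dx=round(float(d@tx),1),dy=round(float(d@ty),1),dz=round(float(-d[2]),1),rz=round(float(-np.radians(an-a)),3),fingers=fingers)
            # integrate the rounded row
            p=p+row["dx"]*tx+row["dy"]*ty-np.array([0,0,row["dz"]]);a=a-np.degrees(row["rz"])
            out.append({k:v for k,v in row.items() if v or k=="fingers"})
    print(len(out));print(json.dumps(out));print("end",p.round(1),round(a,1))
E
python3 - <<'E'
from h import *
P=np.load("top0.npy");Q=np.load("scene0.npy")
for n,P in(("t",P),("s",Q)):
  for y0 in range(-250,350,50):
    m=(P[...,1]>y0)&(P[...,1]<y0+50)&(P[...,2]>40)&(P[...,0]>250)&(P[...,0]<560)
    if m.any(): print(n,y0,"minx",np.nanpercentile(P[m][:,0],1).round(),"maxz",np.nanpercentile(P[m][:,2],99).round())
plan([(330,320,300,66,6),(385,60,300,70,5),(385,-110,260,76,4),(398,-190,120,78.2,4)],45)
E
```

```text
t -200 minx 510.0 maxz 304.0
t -150 minx 474.0 maxz 315.0
t -100 minx 467.0 maxz 332.0
t -50 minx 473.0 maxz 345.0
t 0 minx 512.0 maxz 339.0
t 50 minx 543.0 maxz 197.0
t 100 minx 497.0 maxz 237.0
t 150 minx 482.0 maxz 244.0
t 200 minx 483.0 maxz 244.0
t 250 minx 502.0 maxz 233.0
s -200 minx 499.0 maxz 304.0
s -150 minx 475.0 maxz 315.0
s -100 minx 468.0 maxz 329.0
s -50 minx 479.0 maxz 344.0
s 0 minx 515.0 maxz 333.0
s 100 minx 497.0 maxz 236.0
s 150 minx 484.0 maxz 241.0
s 200 minx 484.0 maxz 241.0
s 250 minx 509.0 maxz 225.0
19
[{"dx": -28.7, "dy": -37.2, "dz": -11.6, "fingers": 45}, {"dx": -28.7, "dy": -37.2, "dz": -11.5, "fingers": 45}, {"dx": -28.7, "dy": -37.3, "dz": -11.6, "rz": 0.001, "fingers": 45}, {"dx": -28.7, "dy": -37.2, "dz": -11.5, "fingers": 45}, {"dx": -28.7, "dy": -37.2, "dz": -11.6, "rz": 0.001, "fingers": 45}, {"dx": -28.8, "dy": -37.2, "dz": -11.5, "fingers": 45}, {"dx": -31.2, "dy": -43.0, "rz": -0.014, "fingers": 45}, {"dx": -30.6, "dy": -43.5, "rz": -0.014, "fingers": 45}, {"dx": -30.0, "dy": -43.9, "rz": -0.014, "fingers": 45}, {"dx": -29.4, "dy": -44.3, "rz": -0.014, "fingers": 45}, {"dx": -28.7, "dy": -44.7, "rz": -0.014, "fingers": 45}, {"dx": -14.5, "dy": -39.9, "dz": 10.0, "rz": -0.026, "fingers": 45}, {"dx": -13.5, "dy": -40.3, "dz": 10.0, "rz": -0.026, "fingers": 45}, {"dx": -12.4, "dy": -40.7, "dz": 10.0, "rz": -0.026, "fingers": 45}, {"dx": -11.4, "dy": -41.0, "dz": 10.0, "rz": -0.027, "fingers": 45}, {"dx": -8.0, "dy": -18.6, "dz": 35.0, "rz": -0.009, "fingers": 45}, {"dx": -7.8, "dy": -18.7, "dz": 35.0, "rz": -0.01, "fingers": 45}, {"dx": -7.6, "dy": -18.8, "dz": 35.0, "rz": -0.009, "fingers": 45}, {"dx": -7.5, "dy": -18.8, "dz": 35.0, "rz": -0.01, "fingers": 45}]
end [ 398. -190.  120.] 78.2
```

Emit:
drive_tool(
  plan=[
    {"dx": -28.7,"dy": -37.2,"dz": -11.6,"fingers": 45},
    {"dx": -28.7,"dy": -37.2,"dz": -11.6,"fingers": 45},
    {"dx": -28.7,"dy": -37.2,"dz": -11.6,"fingers": 45},
    {"dx": -28.7,"dy": -37.2,"dz": -11.6,"fingers": 45},
    {"dx": -28.7,"dy": -37.2,"dz": -11.6,"fingers": 45},
    {"dx": -28.7,"dy": -37.2,"dz": -11.6,"fingers": 45},
    {"dx": -31.2,"dy": -43,"rz": -0.014,"fingers": 45},
    {"dx": -30.6,"dy": -43.5,"rz": -0.014,"fingers": 45},
    {"dx": -30,"dy": -43.9,"rz": -0.014,"fingers": 45},
    {"dx": -29.4,"dy": -44.3,"rz": -0.014,"fingers": 45},
    {"dx": -28.7,"dy": -44.7,"rz": -0.014,"fingers": 45},
    {"dx": -14.5,"dy": -39.9,"dz": 10,"rz": -0.026,"fingers": 45},
    {"dx": -13.5,"dy": -40.3,"dz": 10,"rz": -0.026,"fingers": 45},
    {"dx": -12.4,"dy": -40.7,"dz": 10,"rz": -0.026,"fingers": 45},
    {"dx": -11.4,"dy": -41,"dz": 10,"rz": -0.027,"fingers": 45},
    {"dx": -8,"dy": -18.6,"dz": 35,"rz": -0.009,"fingers": 45},
    {"dx": -7.8,"dy": -18.7,"dz": 35,"rz": -0.01,"fingers": 45},
    {"dx": -7.6,"dy": -18.8,"dz": 35,"rz": -0.009,"fingers": 45},
    {"dx": -7.5,"dy": -18.8,"dz": 35,"rz": -0.01,"fingers": 45},
    {"fingers": 45},
  ],
)

```text
$.plan[0]: bad value
```

Emit:
drive_tool(
  plan=[
    {"dx": -28.7,"dy": -37.2,"dz": -11.6,"rx": 0,"ry": 0,"rz": 0,"fingers": 45},
    {"dx": -28.7,"dy": -37.2,"dz": -11.6,"rx": 0,"ry": 0,"rz": 0,"fingers": 45},
    {"dx": -28.7,"dy": -37.2,"dz": -11.6,"rx": 0,"ry": 0,"rz": 0,"fingers": 45},
    {"dx": -28.7,"dy": -37.2,"dz": -11.6,"rx": 0,"ry": 0,"rz": 0,"fingers": 45},
    {"dx": -28.7,"dy": -37.2,"dz": -11.6,"rx": 0,"ry": 0,"rz": 0,"fingers": 45},
    {"dx": -28.7,"dy": -37.2,"dz": -11.6,"rx": 0,"ry": 0,"rz": 0,"fingers": 45},
    {"dx": -31.2,"dy": -43,"dz": 0,"rx": 0,"ry": 0,"rz": -0.014,"fingers": 45},
    {"dx": -30.6,"dy": -43.5,"dz": 0,"rx": 0,"ry": 0,"rz": -0.014,"fingers": 45},
    {"dx": -30,"dy": -43.9,"dz": 0,"rx": 0,"ry": 0,"rz": -0.014,"fingers": 45},
    {"dx": -29.4,"dy": -44.3,"dz": 0,"rx": 0,"ry": 0,"rz": -0.014,"fingers": 45},
    {"dx": -28.7,"dy": -44.7,"dz": 0,"rx": 0,"ry": 0,"rz": -0.014,"fingers": 45},
    {"dx": -14.5,"dy": -39.9,"dz": 10,"rx": 0,"ry": 0,"rz": -0.026,"fingers": 45},
    {"dx": -13.5,"dy": -40.3,"dz": 10,"rx": 0,"ry": 0,"rz": -0.026,"fingers": 45},
    {"dx": -12.4,"dy": -40.7,"dz": 10,"rx": 0,"ry": 0,"rz": -0.026,"fingers": 45},
    {"dx": -11.4,"dy": -41,"dz": 10,"rx": 0,"ry": 0,"rz": -0.027,"fingers": 45},
    {"dx": -8,"dy": -18.6,"dz": 35,"rx": 0,"ry": 0,"rz": -0.009,"fingers": 45},
    {"dx": -7.8,"dy": -18.7,"dz": 35,"rx": 0,"ry": 0,"rz": -0.01,"fingers": 45},
    {"dx": -7.6,"dy": -18.8,"dz": 35,"rx": 0,"ry": 0,"rz": -0.009,"fingers": 45},
    {"dx": -7.5,"dy": -18.8,"dz": 35,"rx": 0,"ry": 0,"rz": -0.01,"fingers": 45},
    {"dx": 0,"dy": 0,"dz": 0,"rx": 0,"ry": 0,"rz": 0,"fingers": 45},
  ],
)

```text
time: 2.7
ee_pos: [397.3, -190.2, 119.0]
eef_rot: [0.103, 0.995, -0.001, -0.003]
force: [-0.5, 0.2, -0.4]
finger_gap: 45.2
grasp_force: 0.0
```

```bash
cat >> h.py <<'E'
def castf(s,uv,z):
    M=cv2.Rodrigues(np.array(s["rvec"],float))[0];t=np.array(s["tvec"],float).ravel();C=-M.T@t
    uv=np.asarray(uv,float);a=(uv[:,0]-s["cx"])/s["fx"];b=(uv[:,1]-s["cy"])/s["fy"];th=np.hypot(a,b)+1e-9
    d=np.stack([a/th*np.sin(th),b/th*np.sin(th),np.cos(th)],-1)@M
    return C+d*((z-C[2])/d[:,2])[:,None]
E
python3 - <<'E'
from h import *
s=snapshot("wrist");cv2.imwrite("pics/w1.png",s["image"]);import pickle;pickle.dump(s,open("w1.pkl","wb"))
E
```

```text
(no output)
```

View pics/w1.png

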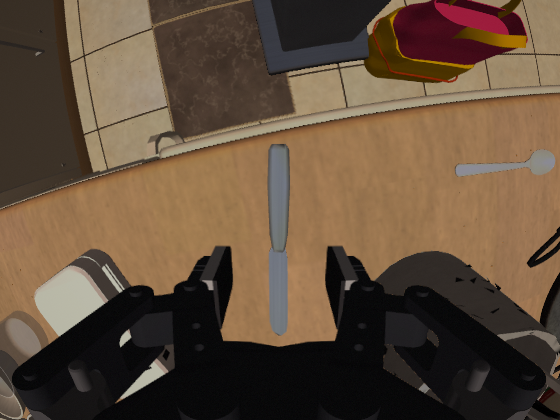

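Run:
```python
from h import *
import pickle
np.set_printoptions(precision=1,suppress=True)
s=pickle.load(open("w1.pkl","rb"));hsv=cv2.cvtColor(s["image"],cv2.COLOR_BGR2HSV)
k=((hsv[...,1]<90)&(hsv[...,2]>90));r=np.zeros_like(k);r[138:340,262:298]=1;k&=r
kk,l,st,c=cv2.connectedComponentsWithStats(k.astype(np.uint8));i=1+np.argmax(st[1:,4]);m=l==i;print(st[i])
rows=np.where(m.any(1))[0]
for v in(rows[0],160,190,220,245,255,280,310,rows[-1]):
    u=np.where(m[v])[0];print(v,u[0],u[-1],castf(s,[[u.mean(),v]],10 if v<250 else 7)[0],np.linalg.norm(np.diff(castf(s,[[u[0],v],[u[-1]+1,v]],8),axis=0)))
# alarm in wrist view: white low-left
st=get_state();print(st["ee_pos"],R.from_quat(st["eef_rot"]).as_matrix().round(3))
```

```text
[ 268  145   21  191 3385]
145 274 286 [ 350.4 -182.4   10. ] 10.133569943293503
160 268 287 [ 362.  -184.6   10. ] 15.703023674556373
190 268 287 [ 385.3 -189.9   10. ] 15.995656955401298
220 271 286 [ 409.9 -194.2   10. ] 13.11286230442243
245 273 283 [ 431.2 -199.1   10. ] 9.246191228786124
255 269 286 [ 441.3 -201.7    7. ] 15.308046114798184
280 269 287 [ 465.1 -206.3    7. ] 16.691002761420744
310 269 287 [ 496.3 -212.9    7. ] 17.48274741524815
335 279 281 [ 525.7 -217.1    7. ] 2.888532781029729
[ 398.3 -189.7  120.3] [[-1.   0.2 -0. ]
 [ 0.2  1.  -0. ]
 [ 0.  -0.  -1. ]]
```

Emit:
drive_tool(
  plan=[
    {"dx": 1.2,"dy": -1.8,"dz": 35,"rx": 0,"ry": 0,"rz": -0.01,"fingers": 45},
    {"dx": 0,"dy": 0,"dz": 35,"rx": 0,"ry": 0,"rz": 0,"fingers": 45},
    {"dx": 0,"dy": 0,"dz": 30,"rx": 0,"ry": 0,"rz": 0,"fingers": 45},
    {"dx": 0,"dy": 0,"dz": 16,"rx": 0,"ry": 0,"rz": 0,"fingers": 40},
    {"dx": 0,"dy": 0,"dz": 0,"rx": 0,"ry": 0,"rz": 0,"fingers": 40},
    {"dx": 0,"dy": 0,"dz": 0,"rx": 0,"ry": 0,"rz": 0,"fingers": 8},
    {"dx": 0,"dy": 0,"dz": 0,"rx": 0,"ry": 0,"rz": 0,"fingers": 8},
    {"dx": 0,"dy": 0,"dz": 0,"rx": 0,"ry": 0,"rz": 0,"fingers": 8},
    {"dx": 0,"dy": 0,"dz": 0,"rx": 0,"ry": 0,"rz": 0,"fingers": 8},
  ],
)

```text
time: 3.88
ee_pos: [399.0, -190.8, 6.5]
eef_rot: [0.097, 0.995, 0.0, 0.001]
force: [-1.6, 1.0, 9.0]
finger_gap: 14.0
grasp_force: 58.5
```

Run:
```python
from h import *
plan([(396.5,-191.5,60,78.8,2),(376,-183.5,60,18.6,8)],8,(396.5,-191.5,4,78.8))
```

```text
10
[{"dz": -28.0, "fingers": 8}, {"dz": -28.0, "fingers": 8}, {"dx": 2.7, "dy": 0.5, "rz": 0.131, "fingers": 8}, {"dx": 2.7, "dy": 0.1, "rz": 0.131, "fingers": 8}, {"dx": 2.7, "dy": -0.2, "rz": 0.131, "fingers": 8}, {"dx": 2.7, "dy": -0.6, "rz": 0.132, "fingers": 8}, {"dx": 2.6, "dy": -1.0, "rz": 0.131, "fingers": 8}, {"dx": 2.5, "dy": -1.3, "rz": 0.132, "fingers": 8}, {"dx": 2.3, "dy": -1.6, "rz": 0.131, "fingers": 8}, {"dx": 2.0, "dy": -1.8, "rz": 0.132, "fingers": 8}]
end [ 376.  -183.5   60. ] 18.6
```

Emit:
drive_tool(
  plan=[
    {"dx": 0,"dy": 0,"dz": -28,"rx": 0,"ry": 0,"rz": 0,"fingers": 8},
    {"dx": 0,"dy": 0,"dz": -28,"rx": 0,"ry": 0,"rz": 0,"fingers": 8},
    {"dx": 2.7,"dy": 0.5,"dz": 0,"rx": 0,"ry": 0,"rz": 0.131,"fingers": 8},
    {"dx": 2.7,"dy": 0.1,"dz": 0,"rx": 0,"ry": 0,"rz": 0.131,"fingers": 8},
    {"dx": 2.7,"dy": -0.2,"dz": 0,"rx": 0,"ry": 0,"rz": 0.131,"fingers": 8},
    {"dx": 2.7,"dy": -0.6,"dz": 0,"rx": 0,"ry": 0,"rz": 0.132,"fingers": 8},
    {"dx": 2.6,"dy": -1,"dz": 0,"rx": 0,"ry": 0,"rz": 0.131,"fingers": 8},
    {"dx": 2.5,"dy": -1.3,"dz": 0,"rx": 0,"ry": 0,"rz": 0.132,"fingers": 8},
    {"dx": 2.3,"dy": -1.6,"dz": 0,"rx": 0,"ry": 0,"rz": 0.131,"fingers": 8},
    {"dx": 2,"dy": -1.8,"dz": 0,"rx": 0,"ry": 0,"rz": 0.132,"fingers": 8},
    {"dx": 0,"dy": 0,"dz": 0,"rx": 0,"ry": 0,"rz": 0,"fingers": 8},
  ],
)

```text
time: 5.25
ee_pos: [377.6, -182.5, 61.5]
eef_rot: [0.582, 0.813, 0.0, 0.0]
force: [0.6, 0.2, -0.3]
finger_gap: 13.5
grasp_force: 59.2
```

Run:
```python
from h import *
import pickle
np.set_printoptions(precision=3,suppress=True)
for i in range(2):
    a=snapshot("wrist");st=get_state();print(st["ee_pos"],R.from_quat(st["eef_rot"]).as_matrix().ravel(),st["force"])
b=snapshot("scene");t=snapshot("top");pickle.dump((a,b,t),open("w2.pkl","wb"))
L=cv2.resize(b["image"][200:300,200:350],None,fx=4,fy=4,interpolation=cv2.INTER_CUBIC)
W=a["image"][:400,:]
cv2.imwrite("pics/c2.png",L);cv2.imwrite("pics/w2.png",a["image"])
```

```text
[ 377.695 -182.596   61.433] [-0.323  0.946  0.001  0.946  0.323  0.    -0.     0.001 -1.   ] [ 0.289 -0.668 -1.328]
[ 377.728 -182.647   61.353] [-0.323  0.946  0.001  0.946  0.323  0.    -0.     0.001 -1.   ] [0.238 0.856 0.639]
```

View pics/w2.png

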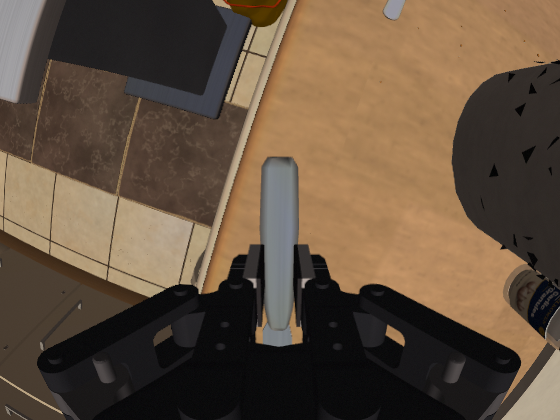

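View pics/c2.png

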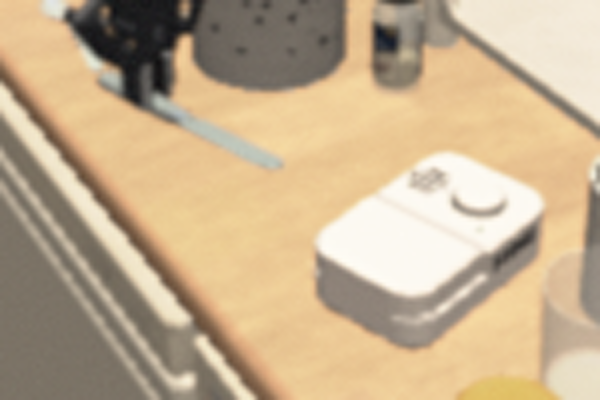

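Run:
```python
from h import *
import pickle
np.set_printoptions(precision=1,suppress=True)
a,b,t=pickle.load(open("w2.pkl","rb"))
ax=np.array([.319,-.948]);nx=np.array([.948,.319]);g=np.array([377.7,-182.6])
for n,s in(("scene",b),("top",t)):
    P=cloud(s);P[np.isnan(P)]=0;rel=P[...,:2]-g;al=rel@ax;la=rel@nx
    m=(al>-60)&(al<145)&(abs(la)<16)&(P[...,2]>25)&(P[...,2]<75)
    uv=np.argwhere(m)[:,::-1];A=al[m];L=la[m];Z=P[m][:,2];print(n,m.sum(),"max along",A.max())
    for q in range(20,145,12):
        k=(A>=q)&(A<q+12)
        if k.any():print(q,k.sum(),np.median(L[k]).round(1),np.median(Z[k]).round(1),np.ptp(L[k]).round(1))
    k=A.argmax();print("tip px",uv[k],P[uv[k][1],uv[k][0]])
# alarm -x side face, notch seen in top view edges: refit alarm in top
```

```text
scene 224 max along 129.6460994277192
20 21 -2.9 65.5 12.3
32 16 -1.6 62.9 15.0
44 15 -1.9 61.8 15.8
56 13 -0.5 61.6 17.9
68 17 -0.3 62.0 17.6
80 17 0.5 62.1 17.3
92 15 0.6 61.4 15.8
104 15 -1.0 62.2 16.9
116 15 -0.3 61.9 17.7
128 1 0.1 62.6 0.0
tip px [270 241] [ 419.1 -305.4   62.6]
top 125 max along 126.47556494069947
56 2 -7.7 61.2 1.8
68 14 -5.3 60.5 8.6
80 28 -0.9 61.5 15.6
92 30 -0.8 61.7 16.0
104 30 -0.8 61.4 16.5
116 21 0.6 61.6 12.6
tip px [312 234] [ 418.6 -302.2   61.3]
```

Emit:
drive_tool(
  plan=[
    {"dx": -10,"dy": -1.2,"dz": 20,"rx": 0,"ry": 0,"rz": 0,"fingers": 8},
    {"dx": -10,"dy": -1.2,"dz": 21,"rx": 0,"ry": 0,"rz": 0,"fingers": 8},
    {"dx": -18,"dy": 0,"dz": 0,"rx": 0,"ry": 0,"rz": 0,"fingers": 8},
    {"dx": 0,"dy": 0,"dz": 0,"rx": 0,"ry": 0,"rz": 0,"fingers": 8},
  ],
)

```text
time: 5.95
ee_pos: [388.0, -221.9, 20.6]
eef_rot: [0.584, 0.812, -0.0, 0.001]
force: [1.0, 1.0, -1.3]
finger_gap: 13.6
grasp_force: 59.2
```

Run:
```python
from h import *
np.set_printoptions(precision=1,suppress=True)
b=snapshot("scene");t=snapshot("top");st=get_state();print(st["ee_pos"],st["force"])
ax=np.array([.319,-.948]);nx=np.array([.948,.319]);g=np.array(st["ee_pos"][:2])
for n,s in(("scene",b),("top",t)):
    P=cloud(s);P[np.isnan(P)]=0;rel=P[...,:2]-g;al=rel@ax;la=rel@nx
    m=(al>60)&(al<200)&(abs(la)<20)&(P[...,2]>14)&(P[...,2]<60)
    A=al[m];Z=P[m][:,2]
    print(n,[(q,int(((A>=q)&(A<q+4)).sum()),float(np.median(Z[(A>=q)&(A<q+4)]).round(1))) for q in range(100,170,4) if ((A>=q)&(A<q+4)).any()])
i=np.vstack([cv2.resize(x,(800,300),interpolation=cv2.INTER_CUBIC) for x in(t["image"][195:255,250:410],b["image"][215:290,180:380])])
cv2.imwrite("pics/c3.png",i)
```

```text
[ 387.4 -220.    20.5] [ 0.4 -0.1 -0.1]
scene [(100, 7, 21.4), (104, 7, 21.7), (108, 4, 21.0), (112, 9, 20.9), (116, 4, 21.4), (120, 5, 20.8), (124, 2, 20.9), (144, 9, 45.9), (148, 12, 46.7), (152, 14, 46.7), (156, 14, 46.3), (160, 12, 47.0), (164, 15, 46.5), (168, 13, 45.8)]
top [(100, 10, 21.7), (104, 9, 18.7), (108, 8, 19.0), (112, 10, 19.0), (116, 8, 20.1), (120, 8, 21.7), (124, 4, 20.7), (136, 1, 32.6), (140, 51, 39.3), (144, 23, 45.0), (148, 24, 45.7), (152, 24, 46.0), (156, 22, 46.5), (160, 23, 46.3), (164, 23, 45.6), (168, 23, 46.4)]
```

View pics/c3.png

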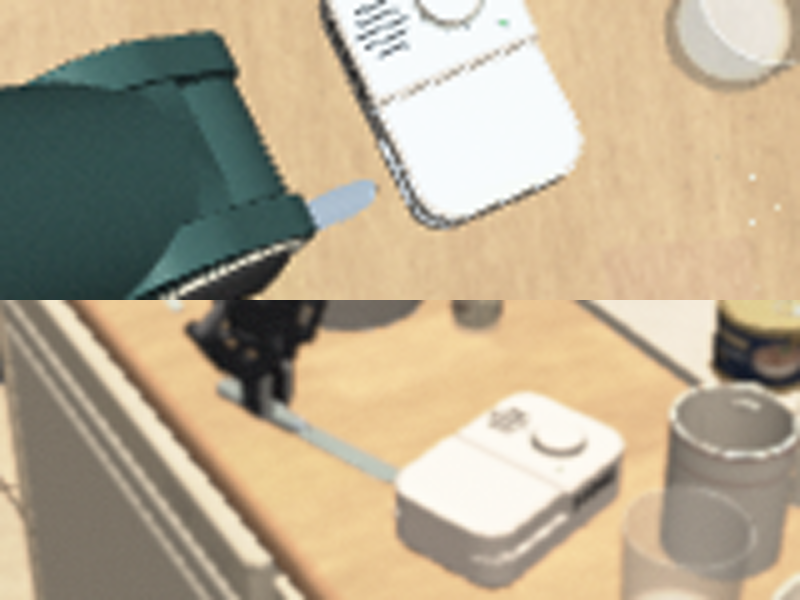

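Emit:
drive_tool(
  plan=[
    {"dx": -6,"dy": 0,"dz": 0,"rx": 0,"ry": 0,"rz": 0,"fingers": 8},
    {"dx": -6,"dy": 0,"dz": 0,"rx": 0,"ry": 0,"rz": 0,"fingers": 8},
    {"dx": -6,"dy": 0,"dz": 0,"rx": 0,"ry": 0,"rz": 0,"fingers": 8},
    {"dx": -5,"dy": 0,"dz": 0,"rx": 0,"ry": 0,"rz": 0,"fingers": 8},
    {"dx": 0,"dy": 0,"dz": 0,"rx": 0,"ry": 0,"rz": 0,"fingers": 8},
  ],
)

```text
time: 6.68
ee_pos: [394.5, -242.0, 19.9]
eef_rot: [0.583, 0.812, -0.0, 0.0]
force: [1.2, 1.2, -1.3]
finger_gap: 13.8
grasp_force: 59.2
```

Run:
```python
import numpy as np
th=np.r_[np.arange(0.05,1.9,.1)];p=np.array([-35,20.])
for t in th:
    r=80-3*max(0,1-t/.5);n=-2+21*min(1,max(0,t-.2)/.9)
    q=np.array([42,24])+r*np.array([-np.cos(t),np.sin(t)])+n*np.array([np.sin(t),np.cos(t)])
    d=np.round(q-p,1);p=p+d;print(round(t,2),"dx",-d[0],"dz",-d[1],p.round(1))
```

```text
0.05 dx 0.3 dz -5.9 [-35.3  25.9]
0.15 dx 0.0 dz -7.8 [-35.3  33.7]
0.25 dx -1.0 dz -8.9 [-34.3  42.6]
0.35 dx -2.5 dz -9.9 [-31.8  52.5]
0.45 dx -3.7 dz -9.6 [-28.1  62.1]
0.55 dx -5.1 dz -9.0 [-23.   71.1]
0.65 dx -6.5 dz -8.1 [-16.5  79.2]
0.75 dx -7.3 dz -7.3 [-9.2 86.5]
0.85 dx -8.3 dz -6.3 [-0.9 92.8]
0.95 dx -9.0 dz -5.3 [ 8.1 98.1]
1.05 dx -9.6 dz -4.2 [ 17.7 102.3]
1.15 dx -9.0 dz -2.5 [ 26.7 104.8]
1.25 dx -8.1 dz -1.1 [ 34.8 105.9]
1.35 dx -8.2 dz -0.3 [ 43.  106.2]
1.45 dx -8.2 dz 0.5 [ 51.2 105.7]
1.55 dx -8.1 dz 1.3 [ 59.3 104.4]
1.65 dx -8.0 dz 2.2 [ 67.3 102.2]
1.75 dx -7.7 dz 2.9 [75.  99.3]
1.85 dx -7.3 dz 3.6 [82.3 95.7]
```

Emit:
drive_tool(
  plan=[
    {"dx": 0,"dy": 0,"dz": -5,"rx": 0,"ry": 0,"rz": 0,"fingers": 8},
    {"dx": 0,"dy": 0,"dz": -4,"rx": 0,"ry": 0,"rz": 0,"fingers": 8},
    {"dx": 0,"dy": 0,"dz": -5,"rx": 0,"ry": 0,"rz": 0,"fingers": 8},
    {"dx": -0.5,"dy": 0,"dz": -4.5,"rx": 0,"ry": 0,"rz": 0,"fingers": 8},
    {"dx": -0.5,"dy": 0,"dz": -4.5,"rx": 0,"ry": 0,"rz": 0,"fingers": 8},
    {"dx": -1.2,"dy": 0,"dz": -5,"rx": 0,"ry": 0,"rz": 0,"fingers": 8},
    {"dx": -1.3,"dy": 0,"dz": -5,"rx": 0,"ry": 0,"rz": 0,"fingers": 8},
    {"dx": -3.7,"dy": 0,"dz": -9.6,"rx": 0,"ry": 0,"rz": 0,"fingers": 8},
    {"dx": -5,"dy": 0,"dz": -9,"rx": 0,"ry": 0,"rz": 0,"fingers": 8},
  ],
)

```text
time: 7.8
ee_pos: [398.4, -253.3, 72.2]
eef_rot: [0.583, 0.812, 0.0, -0.0]
force: [-0.6, 0.2, -1.1]
finger_gap: 13.4
grasp_force: 59.1
```

Run:
```python
from h import *
b=snapshot("scene");st=get_state();print(st["ee_pos"],st["force"],st["wrist_torque"])
cv2.imwrite("pics/c4.png",cv2.resize(b["image"][170:290,180:340],None,fx=4,fy=4,interpolation=cv2.INTER_CUBIC))
```

```text
[ 399.25767447 -254.45511844   73.1353222 ] [-0.48176706 -1.34110761  0.00219018] [0.0524291  0.032175   0.00455581]
```

View pics/c4.png

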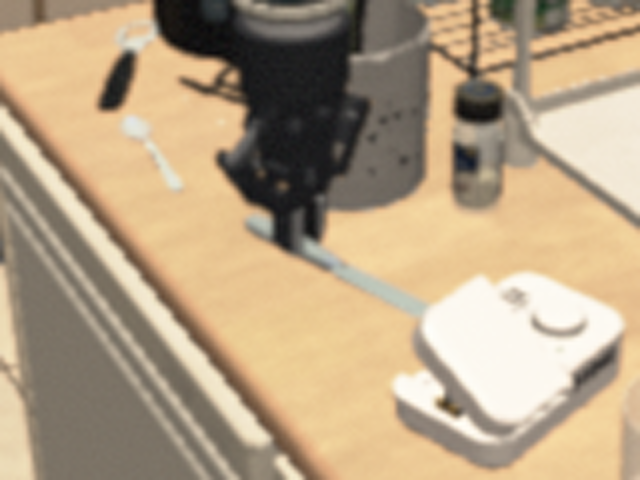

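The door is up at about 0.5 rad on the blade (knife tip at crop ≈ (420,310), battery terminals visible at (447,405)). Continuing the swing.

Emit:
drive_tool(
  plan=[
    {"dx": -6.5,"dy": 0,"dz": -8,"rx": 0,"ry": 0,"rz": 0,"fingers": 8},
    {"dx": -7.3,"dy": 0,"dz": -7.3,"rx": 0,"ry": 0,"rz": 0,"fingers": 8},
    {"dx": -8.3,"dy": 0,"dz": -6.3,"rx": 0,"ry": 0,"rz": 0,"fingers": 8},
    {"dx": -9,"dy": 0,"dz": -5.3,"rx": 0,"ry": 0,"rz": 0,"fingers": 8},
    {"dx": -9.6,"dy": 0,"dz": -4.2,"rx": 0,"ry": 0,"rz": 0,"fingers": 8},
    {"dx": -9,"dy": 0,"dz": -2.5,"rx": 0,"ry": 0,"rz": 0,"fingers": 8},
    {"dx": -8,"dy": 0,"dz": -1,"rx": 0,"ry": 0,"rz": 0,"fingers": 8},
    {"dx": -8,"dy": 0,"dz": 0,"rx": 0,"ry": 0,"rz": 0,"fingers": 8},
    {"dx": -8,"dy": 0,"dz": 0.5,"rx": 0,"ry": 0,"rz": 0,"fingers": 8},
    {"dx": -8,"dy": 0,"dz": 1.3,"rx": 0,"ry": 0,"rz": 0,"fingers": 8},
    {"dx": -8,"dy": 0,"dz": 2.2,"rx": 0,"ry": 0,"rz": 0,"fingers": 8},
    {"dx": -7.7,"dy": 0,"dz": 2.9,"rx": 0,"ry": 0,"rz": 0,"fingers": 8},
    {"dx": -7.3,"dy": 0,"dz": 3.6,"rx": 0,"ry": 0,"rz": 0,"fingers": 8},
    {"dx": 0,"dy": 0,"dz": 0,"rx": 0,"ry": 0,"rz": 0,"fingers": 8},
  ],
)

```text
time: 9.6
ee_pos: [431.9, -352.9, 95.3]
eef_rot: [0.583, 0.812, -0.0, 0.0]
force: [-0.4, -0.1, -0.1]
finger_gap: 13.6
grasp_force: 59.2
```

Run:
```python
from h import *
b=snapshot("scene");st=get_state();print(st["ee_pos"],st["force"],st["wrist_torque"])
cv2.imwrite("pics/c5.png",cv2.resize(b["image"][150:290,200:360],None,fx=4,fy=4,interpolation=cv2.INTER_CUBIC))
P=cloud(b);rel=P-np.array([483.6,-385,0]);X=rel[...,:2]@[.318,-.948];Y=rel[...,:2]@[.948,.318]
# door underside/outside in alarm frame
m=(Y>-75)&(Y<-5)&(X>30)&(X<120)&(P[...,2]>55)&(P[...,2]<125)
for z in range(55,125,8):
    k=m&(P[...,2]>=z)&(P[...,2]<z+8)
    if k.any():print(z,k.sum(),np.percentile(X[k],[5,50,95]).round(0))
```

```text
[ 431.78622706 -352.5162423    95.38640452] [ 0.61341328  0.04673956 -0.38951671] [-0.00200094  0.02264265  0.02318642]
55 43 [56. 76. 78.]
63 44 [61. 78. 80.]
71 45 [61. 81. 83.]
79 47 [64. 83. 85.]
87 56 [52. 82. 86.]
95 101 [33. 72. 88.]
103 163 [69. 80. 89.]
111 25 [69. 72. 78.]
```

View pics/c5.png

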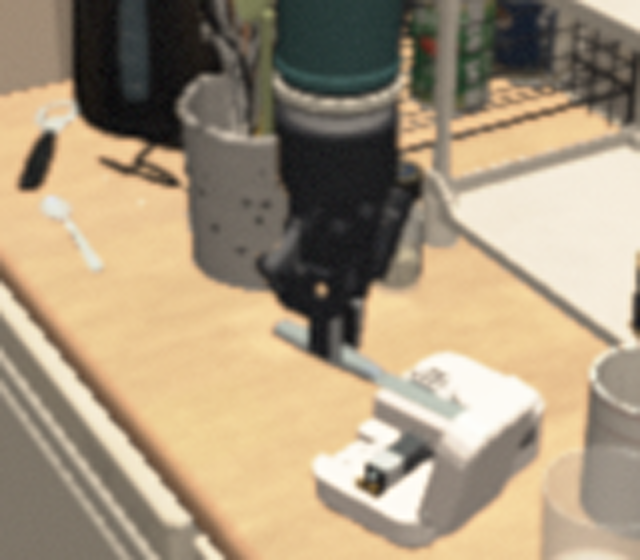

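Run:
```python
from h import *
plan([(390,-227,96,18.6,4),(396.5,-191.5,60,78.8,7),(396.5,-191.5,7.5,78.8,3)],8,(431.8,-352.6,95.4,18.8))
```

```text
14
[{"dx": 33.1, "dy": 0.2, "dz": -0.2, "rz": 0.001, "fingers": 8}, {"dx": 33.1, "dy": 0.2, "dz": -0.1, "rz": 0.001, "fingers": 8}, {"dx": 33.1, "dy": 0.2, "dz": -0.1, "rz": 0.001, "fingers": 8}, {"dx": 33.1, "dy": 0.1, "dz": -0.2, "fingers": 8}, {"dx": 4.5, "dy": 2.5, "dz": 5.1, "rz": -0.15, "fingers": 8}, {"dx": 4.1, "dy": 3.1, "dz": 5.2, "rz": -0.15, "fingers": 8}, {"dx": 3.6, "dy": 3.7, "dz": 5.1, "rz": -0.15, "fingers": 8}, {"dx": 3.0, "dy": 4.2, "dz": 5.2, "rz": -0.15, "fingers": 8}, {"dx": 2.3, "dy": 4.6, "dz": 5.1, "rz": -0.15, "fingers": 8}, {"dx": 1.5, "dy": 4.9, "dz": 5.2, "rz": -0.15, "fingers": 8}, {"dx": 0.8, "dy": 5.1, "dz": 5.1, "rz": -0.15, "fingers": 8}, {"dz": 17.5, "fingers": 8}, {"dz": 17.5, "fingers": 8}, {"dz": 17.5, "fingers": 8}]
end [ 396.5 -191.5    7.5] 78.8
```

Emit:
drive_tool(
  plan=[
    {"dx": 33,"dy": 0,"dz": 0,"rx": 0,"ry": 0,"rz": 0,"fingers": 8},
    {"dx": 33,"dy": 0.2,"dz": 0,"rx": 0,"ry": 0,"rz": 0,"fingers": 8},
    {"dx": 33,"dy": 0.2,"dz": 0,"rx": 0,"ry": 0,"rz": 0,"fingers": 8},
    {"dx": 33,"dy": 0.2,"dz": 0,"rx": 0,"ry": 0,"rz": 0,"fingers": 8},
    {"dx": 4.5,"dy": 2.5,"dz": 5,"rx": 0,"ry": 0,"rz": -0.15,"fingers": 8},
    {"dx": 4.1,"dy": 3.1,"dz": 5,"rx": 0,"ry": 0,"rz": -0.15,"fingers": 8},
    {"dx": 3.6,"dy": 3.7,"dz": 5,"rx": 0,"ry": 0,"rz": -0.15,"fingers": 8},
    {"dx": 3,"dy": 4.2,"dz": 5,"rx": 0,"ry": 0,"rz": -0.15,"fingers": 8},
    {"dx": 2.3,"dy": 4.6,"dz": 5,"rx": 0,"ry": 0,"rz": -0.15,"fingers": 8},
    {"dx": 1.5,"dy": 4.9,"dz": 5,"rx": 0,"ry": 0,"rz": -0.15,"fingers": 8},
    {"dx": 0.8,"dy": 5.1,"dz": 5,"rx": 0,"ry": 0,"rz": -0.15,"fingers": 8},
    {"dx": 0,"dy": 0,"dz": 20,"rx": 0,"ry": 0,"rz": 0,"fingers": 8},
    {"dx": 0,"dy": 0,"dz": 20,"rx": 0,"ry": 0,"rz": 0,"fingers": 8},
    {"dx": 0,"dy": 0,"dz": 8,"rx": 0,"ry": 0,"rz": 0,"fingers": 8},
    {"dx": 0,"dy": 0,"dz": 0,"rx": 0,"ry": 0,"rz": 0,"fingers": 8},
  ],
)

```text
time: 11.52
ee_pos: [396.5, -191.6, 12.5]
eef_rot: [0.097, 0.995, 0.0, -0.0]
force: [0.5, -0.9, -0.8]
finger_gap: 13.4
grasp_force: 59.2
```

Emit:
drive_tool(
  plan=[
    {"dx": 0,"dy": 0,"dz": 3,"rx": 0,"ry": 0,"rz": 0,"fingers": 8},
    {"dx": 0,"dy": 0,"dz": 2.5,"rx": 0,"ry": 0,"rz": 0,"fingers": 8},
    {"dx": 0,"dy": 0,"dz": 0,"rx": 0,"ry": 0,"rz": 0,"fingers": 18},
    {"dx": 0,"dy": 0,"dz": 0,"rx": 0,"ry": 0,"rz": 0,"fingers": 40},
    {"dx": 0,"dy": 0,"dz": 0,"rx": 0,"ry": 0,"rz": 0,"fingers": 40},
    {"dx": 0,"dy": 0,"dz": 0,"rx": 0,"ry": 0,"rz": 0,"fingers": 40},
    {"dx": 0,"dy": 0,"dz": -30,"rx": 0,"ry": 0,"rz": 0,"fingers": 40},
    {"dx": 0,"dy": 0,"dz": -40,"rx": 0,"ry": 0,"rz": 0,"fingers": 40},
    {"dx": 0,"dy": 0,"dz": -50,"rx": 0,"ry": 0,"rz": 0,"fingers": 40},
    {"dx": 0,"dy": 0,"dz": 0,"rx": 0,"ry": 0,"rz": 0,"fingers": 40},
  ],
)

```text
time: 12.78
ee_pos: [399.0, -192.1, 129.9]
eef_rot: [0.097, 0.995, -0.0, 0.003]
force: [-0.1, 0.2, -1.1]
finger_gap: 39.9
grasp_force: 0.0
```

Run:
```python
from h import *
np.set_printoptions(precision=1,suppress=True)
st=get_state();print(st["ee_pos"],st["finger_gap"])
import pickle
t=snapshot("top");b=snapshot("scene");pickle.dump((t,b),open("w3.pkl","wb"))
for n,s in(("top",t),("scene",b)):
    P=cloud(s);hsv=cv2.cvtColor(s["image"],cv2.COLOR_BGR2HSV)
    rel=P-np.array([483.6,-385,0]);X=rel[...,:2]@[.318,-.948];Y=rel[...,:2]@[.948,.318]
    m=(abs(X)<30)&(Y>-72)&(Y<-5)&(P[...,2]>33)&(P[...,2]<45)
    uv=np.argwhere(m)[:,::-1]
    if len(uv):
        Q=cast(s,uv,40.5);print(n,"battery",len(uv),np.median(P[m],0),cv2.minAreaRect(Q[:,:2].astype(np.float32)))
        print(np.median(hsv[m],0), np.percentile(X[m],[3,50,97]),np.percentile(Y[m],[3,50,97]))
    w=(hsv[...,2]<110)&(abs(X)<30)&(Y>-72)&(Y<-5)&(P[...,2]>20)&(P[...,2]<60)
    print("dark",w.sum(),np.percentile(X[w],[3,50,97]),np.percentile(Y[w],[3,50,97]),np.percentile(P[w][:,2],[3,50,97]))
    k=(P[...,0]>340)&(P[...,0]<535)&(abs(P[...,1]+200)<35)&(hsv[...,1]<90)&(P[...,2]<40)
    print("knife",k.sum(),np.percentile(P[k],[2,50,98],axis=0).ravel())
```

```text
[ 399.  -192.1  129.9] 39.944588656864134
top battery 128 [ 447.6 -397.4   39.9] ((444.6080017089844, -398.536376953125), (54.904258728027344, 17.911094665527344), 19.366474151611328)
[107.   26.5 117. ] [-7.5  0.5  8.9] [-61.1 -38.8 -15.2]
dark 67 [-7.8 -5.   9.1] [-60.9 -27.6  -5.6] [21.2 30.9 42.3]
knife 404 [ 340.4 -233.9  -10.2  367.4 -209.2    0.8  399.5 -170.2   14.2]
scene battery 117 [ 447.2 -404.    40.1] ((444.5157775878906, -405.51885986328125), (63.279632568359375, 23.281042098999023), 18.423290252685547)
[ 25.  16. 121.] [-3.9  6.4 13.9] [-62.1 -41.2 -14.5]
dark 76 [-0.7 10.6 13.5] [-65.8 -32.6 -16. ] [24.4 35.8 42.6]
knife 395 [ 341.  -224.   -44.7  421.8 -198.4    6.3  522.6 -167.    13.5]
```

Run:
```python
from h import *
plan([(446,-400,150,-71.4,17)],40,(398,-192,130,78.8))
```

```text
17
[{"dx": -5.1, "dy": -11.5, "dz": -1.2, "rz": 0.154, "fingers": 40}, {"dx": -6.8, "dy": -10.5, "dz": -1.2, "rz": 0.154, "fingers": 40}, {"dx": -8.4, "dy": -9.4, "dz": -1.2, "rz": 0.154, "fingers": 40}, {"dx": -9.7, "dy": -8.0, "dz": -1.2, "rz": 0.154, "fingers": 40}, {"dx": -10.8, "dy": -6.4, "dz": -1.2, "rz": 0.154, "fingers": 40}, {"dx": -11.7, "dy": -4.6, "dz": -1.2, "rz": 0.154, "fingers": 40}, {"dx": -12.2, "dy": -2.8, "dz": -1.2, "rz": 0.154, "fingers": 40}, {"dx": -12.5, "dy": -0.9, "dz": -1.2, "rz": 0.154, "fingers": 40}, {"dx": -12.5, "dy": 1.1, "dz": -1.2, "rz": 0.154, "fingers": 40}, {"dx": -12.2, "dy": 3.0, "dz": -1.2, "rz": 0.154, "fingers": 40}, {"dx": -11.6, "dy": 4.8, "dz": -1.1, "rz": 0.154, "fingers": 40}, {"dx": -10.7, "dy": 6.5, "dz": -1.2, "rz": 0.155, "fingers": 40}, {"dx": -9.6, "dy": 8.1, "dz": -1.1, "rz": 0.154, "fingers": 40}, {"dx": -8.2, "dy": 9.5, "dz": -1.2, "rz": 0.155, "fingers": 40}, {"dx": -6.7, "dy": 10.6, "dz": -1.1, "rz": 0.154, "fingers": 40}, {"dx": -5.0, "dy": 11.6, "dz": -1.2, "rz": 0.155, "fingers": 40}, {"dx": -3.1, "dy": 12.2, "dz": -1.1, "rz": 0.154, "fingers": 40}]
end [ 446.1 -400.   150. ] -71.4
```

Emit:
drive_tool(
  plan=[
    {"dx": -5.1,"dy": -11.5,"dz": -1.2,"rx": 0,"ry": 0,"rz": 0.154,"fingers": 40},
    {"dx": -6.8,"dy": -10.5,"dz": -1.2,"rx": 0,"ry": 0,"rz": 0.154,"fingers": 40},
    {"dx": -8.4,"dy": -9.4,"dz": -1.2,"rx": 0,"ry": 0,"rz": 0.154,"fingers": 40},
    {"dx": -9.7,"dy": -8,"dz": -1.2,"rx": 0,"ry": 0,"rz": 0.154,"fingers": 40},
    {"dx": -10.8,"dy": -6.4,"dz": -1.2,"rx": 0,"ry": 0,"rz": 0.154,"fingers": 40},
    {"dx": -11.7,"dy": -4.6,"dz": -1.2,"rx": 0,"ry": 0,"rz": 0.154,"fingers": 40},
    {"dx": -12.2,"dy": -2.8,"dz": -1.2,"rx": 0,"ry": 0,"rz": 0.154,"fingers": 40},
    {"dx": -12.5,"dy": -0.9,"dz": -1.2,"rx": 0,"ry": 0,"rz": 0.154,"fingers": 40},
    {"dx": -12.5,"dy": 1.1,"dz": -1.2,"rx": 0,"ry": 0,"rz": 0.154,"fingers": 40},
    {"dx": -12.2,"dy": 3,"dz": -1.2,"rx": 0,"ry": 0,"rz": 0.154,"fingers": 40},
    {"dx": -11.6,"dy": 4.8,"dz": -1.2,"rx": 0,"ry": 0,"rz": 0.154,"fingers": 40},
    {"dx": -10.7,"dy": 6.5,"dz": -1.2,"rx": 0,"ry": 0,"rz": 0.154,"fingers": 40},
    {"dx": -9.6,"dy": 8.1,"dz": -1.2,"rx": 0,"ry": 0,"rz": 0.154,"fingers": 40},
    {"dx": -8.2,"dy": 9.5,"dz": -1.2,"rx": 0,"ry": 0,"rz": 0.154,"fingers": 40},
    {"dx": -6.7,"dy": 10.6,"dz": -1.2,"rx": 0,"ry": 0,"rz": 0.154,"fingers": 40},
    {"dx": -5,"dy": 11.6,"dz": -1.2,"rx": 0,"ry": 0,"rz": 0.154,"fingers": 40},
    {"dx": -3.1,"dy": 12.2,"dz": -1.2,"rx": 0,"ry": 0,"rz": 0.154,"fingers": 40},
    {"dx": 0,"dy": 0,"dz": 0,"rx": 0,"ry": 0,"rz": 0,"fingers": 40},
  ],
)

```text
time: 15.12
ee_pos: [443.8, -400.1, 145.6]
eef_rot: [0.987, 0.164, -0.002, -0.0]
force: [-0.7, 1.0, -0.0]
finger_gap: 40.0
grasp_force: 0.0
```

```bash
cat >> h.py <<'E'
def cloudf(s):
    z=s["range_z"];h,w=z.shape;u,v=np.meshgrid(np.arange(w),np.arange(h));a=(u-s["cx"])/s["fx"];b=(v-s["cy"])/s["fy"];th=np.hypot(a,b)+1e-9
    c=np.stack([a/th*np.tan(th)*z,b/th*np.tan(th)*z,z],-1);M=cv2.Rodrigues(np.array(s["rvec"],float))[0]
    P=(c-np.array(s["tvec"],float).ravel())@M;P[(z==0)|(th>1.4)]=np.nan
    return P
E
python3 - <<'E'
from h import *
np.set_printoptions(precision=1,suppress=True)
s=snapshot("wrist");st=get_state();T=R.from_quat(st["eef_rot"]).as_matrix();print(st["ee_pos"],T.ravel().round(3))
cv2.imwrite("pics/w3.png",s["image"])
P=cloudf(s);hsv=cv2.cvtColor(s["image"],cv2.COLOR_BGR2HSV)
rel=P-np.array([483.6,-386,0]);X=rel[...,:2]@[.318,-.948];Y=rel[...,:2]@[.948,.318]
for nm,m,z in(("batt",(abs(X)<35)&(Y>-75)&(Y<-5)&(P[...,2]>35)&(P[...,2]<45),40.5),("btn",(abs(X-12)<28)&(abs(Y-36)<28)&(P[...,2]>50)&(P[...,2]<60),54)):
    m=cv2.morphologyEx(m.astype(np.uint8),cv2.MORPH_OPEN,np.ones((3,3)))>0
    uv=np.argwhere(m)[:,::-1];print(nm,len(uv))
    if len(uv):
        Q=castf(s,uv,z)[:,:2];print(cv2.minAreaRect(Q.astype(np.float32)),np.median(P[m],0),"tool frame of centre",(np.r_[cv2.minAreaRect(Q.astype(np.float32))[0],z]-st["ee_pos"])@T)
E
```

```text
[ 443.9 -399.4  145.8] [ 0.9  0.3 -0.   0.3 -0.9  0.  -0.  -0.  -1. ]
batt 1310
((449.7751159667969, -400.8050842285156), (48.69868850708008, 17.116601943969727), 18.461193084716797) [ 450.9 -400.3   40.7] tool frame of centre [  5.3   3.4 105.3]
btn 1663
((523.3202514648438, -388.4666748046875), (31.91607093811035, 32.813392639160156), 19.513282775878906) [ 523.3 -388.6   54.2] tool frame of centre [78.9 15.6 91.6]
```

View pics/w3.png

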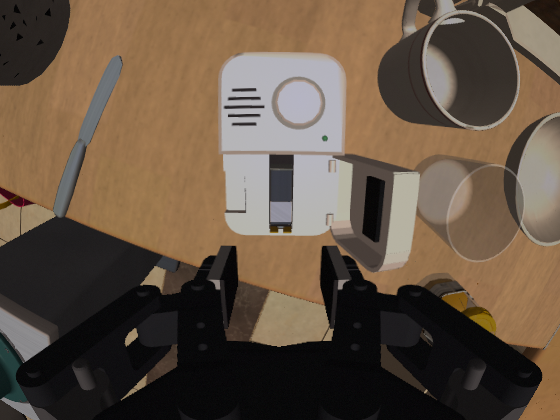

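Emit:
drive_tool(
  plan=[
    {"dx": 5.3,"dy": 3.4,"dz": 30,"rx": 0,"ry": 0,"rz": 0,"fingers": 32},
    {"dx": 0,"dy": 0,"dz": 30,"rx": 0,"ry": 0,"rz": 0,"fingers": 32},
    {"dx": 0,"dy": 0,"dz": 25,"rx": 0,"ry": 0,"rz": 0,"fingers": 32},
    {"dx": 0,"dy": 0,"dz": 15,"rx": 0,"ry": 0,"rz": 0,"fingers": 32},
    {"dx": 0,"dy": 0,"dz": 10,"rx": 0,"ry": 0,"rz": 0,"fingers": 32},
    {"dx": 0,"dy": 0,"dz": 0,"rx": 0,"ry": 0,"rz": 0,"fingers": 32},
  ],
)

```text
time: 15.92
ee_pos: [451.0, -401.0, 37.3]
eef_rot: [0.987, 0.164, -0.0, -0.0]
force: [-0.1, -0.3, 0.5]
finger_gap: 32.3
grasp_force: 0.0
```

Emit:
drive_tool(
  plan=[
    {"dx": -0.8,"dy": 0,"dz": 5,"rx": 0,"ry": 0,"rz": 0,"fingers": 32},
    {"dx": 0,"dy": 0,"dz": 4.5,"rx": 0,"ry": 0,"rz": 0,"fingers": 32},
    {"dx": 0,"dy": 0,"dz": 0,"rx": 0,"ry": 0,"rz": 0,"fingers": 32},
    {"dx": 0,"dy": 0,"dz": 0,"rx": 0,"ry": 0,"rz": 0,"fingers": 10},
    {"dx": 0,"dy": 0,"dz": 0,"rx": 0,"ry": 0,"rz": 0,"fingers": 10},
    {"dx": 0,"dy": 0,"dz": 0,"rx": 0,"ry": 0,"rz": 0,"fingers": 10},
    {"dx": 0,"dy": 0,"dz": 0,"rx": 0,"ry": 0,"rz": 0,"fingers": 10},
  ],
)

```text
time: 16.8
ee_pos: [450.4, -400.9, 28.4]
eef_rot: [0.987, 0.164, 0.0, -0.0]
force: [-1.1, 2.6, 4.6]
finger_gap: 15.9
grasp_force: 60.1
```

Emit:
drive_tool(
  plan=[
    {"dx": 0,"dy": 0,"dz": -10,"rx": 0,"ry": 0,"rz": 0,"fingers": 10},
    {"dx": 0,"dy": 0,"dz": -20,"rx": 0,"ry": 0,"rz": 0,"fingers": 10},
    {"dx": 0,"dy": 0,"dz": -20,"rx": 0,"ry": 0,"rz": 0,"fingers": 10},
    {"dx": 0,"dy": -20,"dz": 0,"rx": 0,"ry": 0,"rz": 0,"fingers": 10},
    {"dx": 0,"dy": -35,"dz": 0,"rx": 0,"ry": 0,"rz": 0,"fingers": 10},
    {"dx": 0,"dy": -35,"dz": 0,"rx": 0,"ry": 0,"rz": 0,"fingers": 10},
    {"dx": 0,"dy": -25,"dz": 0,"rx": 0,"ry": 0,"rz": 0,"fingers": 10},
    {"dx": 0,"dy": 0,"dz": 20,"rx": 0,"ry": 0,"rz": 0,"fingers": 10},
    {"dx": 0,"dy": 0,"dz": 20,"rx": 0,"ry": 0,"rz": 0,"fingers": 10},
    {"dx": 0,"dy": 0,"dz": 14,"rx": 0,"ry": 0,"rz": 0,"fingers": 10},
    {"dx": 0,"dy": 0,"dz": 0,"rx": 0,"ry": 0,"rz": 0,"fingers": 10},
  ],
)

```text
time: 18.18
ee_pos: [413.1, -292.5, 23.9]
eef_rot: [0.987, 0.164, -0.0, -0.0]
force: [1.5, 0.0, -0.5]
finger_gap: 15.7
grasp_force: 59.4
```

Run:
```python
from h import *
np.set_printoptions(precision=1,suppress=True)
s=snapshot("scene");t=snapshot("top");st=get_state();print(st["ee_pos"],st["force"],st["finger_gap"],st["grasp_force"])
P=cloud(s);hsv=cv2.cvtColor(s["image"],cv2.COLOR_BGR2HSV)
g=st["ee_pos"];rel=P-g;Y=rel[...,:2]@[.948,.318];X=rel[...,:2]@[.318,-.948]
m=(abs(X)<14)&(abs(Y)<32)&(P[...,2]>5)&(P[...,2]<45);print(m.sum(),np.percentile(P[m],[3,50,97],axis=0),np.percentile(Y[m],[3,97]))
for y in range(-32,-8,4):
    k=m&(Y>=y)&(Y<y+4);
    if k.any():print(y,k.sum(),np.percentile(P[k][:,2],[3,50,97]))
Pt=cloud(t);r=Pt-np.array([484.5,-387.5,0]);X=r[...,:2]@[.318,-.948];Y=r[...,:2]@[.948,.318]
k=(Y>-72)&(Y<-5)&(X>40)&(X<120)&(Pt[...,2]>60)&(Pt[...,2]<125);print("door",k.sum(),np.percentile(X[k],[5,50,95]),np.percentile(Pt[k][:,2],95))
```

```text
[ 413.4 -293.    24.6] [-0.4  0.8 -0.3] 15.680576088166227 59.3911349773407
137 [[ 389.8 -308.8   12.3]
 [ 402.4 -301.7   29.7]
 [ 438.3 -284.2   43.4]] [-25.4  23.4]
-28 10 [14.5 19.6 32.6]
-24 29 [12.4 24.7 37.6]
-20 15 [12.7 32.1 37.9]
-16 13 [13.7 35.3 37.3]
-12 28 [13.8 36.9 43.5]
door 382 [ 62.   71.6 117.1] 111.81137903443965
```

Emit:
drive_tool(
  plan=[
    {"dx": 0,"dy": 0,"dz": 5,"rx": 0,"ry": 0,"rz": 0,"fingers": 10},
    {"dx": 0,"dy": 0,"dz": 3,"rx": 0,"ry": 0,"rz": 0,"fingers": 10},
    {"dx": 0,"dy": 0,"dz": 1,"rx": 0,"ry": 0,"rz": 0,"fingers": 10},
    {"dx": 0,"dy": 0,"dz": 0,"rx": 0,"ry": 0,"rz": 0,"fingers": 10},
  ],
)

```text
time: 18.77
ee_pos: [413.2, -292.4, 15.0]
eef_rot: [0.987, 0.164, -0.0, 0.0]
force: [-0.1, -0.3, -0.8]
finger_gap: 15.8
grasp_force: 59.4
```

Emit:
drive_tool(
  plan=[
    {"dx": 0,"dy": 0,"dz": 0.6,"rx": 0,"ry": 0,"rz": 0,"fingers": 10},
    {"dx": 0,"dy": 0,"dz": 0,"rx": 0,"ry": 0,"rz": 0,"fingers": 10},
    {"dx": 0,"dy": 0,"dz": 0,"rx": 0,"ry": 0,"rz": 0,"fingers": 19},
    {"dx": 0,"dy": 0,"dz": 0,"rx": 0,"ry": 0,"rz": 0,"fingers": 34},
    {"dx": 0,"dy": 0,"dz": 0,"rx": 0,"ry": 0,"rz": 0,"fingers": 34},
    {"dx": 0,"dy": 0,"dz": 0,"rx": 0,"ry": 0,"rz": 0,"fingers": 34},
    {"dx": 0,"dy": 0,"dz": -15,"rx": 0,"ry": 0,"rz": 0,"fingers": 34},
    {"dx": 0,"dy": 0,"dz": -35,"rx": 0,"ry": 0,"rz": 0,"fingers": 34},
    {"dx": 0,"dy": 0,"dz": -50,"rx": 0,"ry": 0,"rz": 0,"fingers": 34},
    {"dx": 0,"dy": 0,"dz": 0,"rx": 0,"ry": 0,"rz": 0,"fingers": 0},
  ],
)

```text
time: 20.02
ee_pos: [414.7, -293.9, 118.0]
eef_rot: [0.987, 0.164, 0.002, 0.002]
force: [0.2, -0.7, -0.2]
finger_gap: 16.8
grasp_force: 0.0
```

Run:
```python
from h import *
np.set_printoptions(precision=1,suppress=True)
s=snapshot("wrist");b=snapshot("scene");st=get_state();print(st["ee_pos"],st["finger_gap"])
for P in(cloudf(s),cloud(b)):
    r=P-np.array([413.2,-292.4,0]);m=(np.hypot(r[...,0],r[...,1])<45)&(P[...,2]>10)&(P[...,2]<60);print(m.sum(),np.percentile(P[m],[3,50,97],axis=0).ravel())
    k=m&(P[...,2]>22);print(cv2.minAreaRect(P[k][:,:2].astype(np.float32)))
plan([(523.3,-388.5,110,-71.4,6),(523.3,-388.5,64,-71.4,3)],0)
```

```text
[ 413.5 -292.1  115. ] 1.8174606141009184
1495 [ 391.9 -304.7   18.5  415.2 -292.7   26.7  436.2 -280.6   28. ]
((412.07977294921875, -293.92449951171875), (49.63258361816406, 17.615127563476562), 18.23603630065918)
139 [ 389.7 -308.    10.9  410.4 -298.2   24.3  437.3 -283.4   29. ]
((413.8068542480469, -294.6439514160156), (49.18098449707031, 18.14093017578125), 21.61838722229004)
9
[{"dx": 12.1, "dy": 21.1, "dz": 0.8, "rz": 0.001, "fingers": 0}, {"dx": 12.1, "dy": 21.1, "dz": 0.8, "rz": 0.001, "fingers": 0}, {"dx": 12.2, "dy": 21.1, "dz": 0.9, "rz": 0.001, "fingers": 0}, {"dx": 12.2, "dy": 21.1, "dz": 0.8, "fingers": 0}, {"dx": 12.2, "dy": 21.1, "dz": 0.9, "rz": 0.001, "fingers": 0}, {"dx": 12.2, "dy": 21.0, "dz": 0.8, "fingers": 0}, {"dz": 15.3, "fingers": 0}, {"dz": 15.4, "fingers": 0}, {"dz": 15.3, "fingers": 0}]
end [ 523.3 -388.5   64. ] -71.4
```

Emit:
drive_tool(
  plan=[
    {"dx": 12.2,"dy": 21.1,"dz": 1,"rx": 0,"ry": 0,"rz": 0,"fingers": 0},
    {"dx": 12.2,"dy": 21.1,"dz": 1,"rx": 0,"ry": 0,"rz": 0,"fingers": 0},
    {"dx": 12.2,"dy": 21.1,"dz": 1,"rx": 0,"ry": 0,"rz": 0,"fingers": 0},
    {"dx": 12.2,"dy": 21.1,"dz": 1,"rx": 0,"ry": 0,"rz": 0,"fingers": 0},
    {"dx": 12.2,"dy": 21.1,"dz": 1,"rx": 0,"ry": 0,"rz": 0,"fingers": 0},
    {"dx": 12.2,"dy": 21.1,"dz": 1,"rx": 0,"ry": 0,"rz": 0,"fingers": 0},
    {"dx": 0,"dy": 0,"dz": 20,"rx": 0,"ry": 0,"rz": 0,"fingers": 0},
    {"dx": 0,"dy": 0,"dz": 15,"rx": 0,"ry": 0,"rz": 0,"fingers": 0},
    {"dx": 0,"dy": 0,"dz": 10,"rx": 0,"ry": 0,"rz": 0,"fingers": 0},
    {"dx": 0,"dy": 0,"dz": 0,"rx": 0,"ry": 0,"rz": 0,"fingers": 0},
    {"dx": 0,"dy": 0,"dz": 0,"rx": 0,"ry": 0,"rz": 0,"fingers": 0},
  ],
)

```text
time: 21.5
ee_pos: [523.5, -388.6, 63.8]
eef_rot: [0.987, 0.164, 0.0, 0.0]
force: [-0.4, -0.7, 0.1]
finger_gap: -0.2
grasp_force: 0.0
```

Lower in small steps until contact.

Emit:
drive_tool(
  plan=[
    {"dx": 0,"dy": 0,"dz": 4,"rx": 0,"ry": 0,"rz": 0,"fingers": 0},
    {"dx": 0,"dy": 0,"dz": 4,"rx": 0,"ry": 0,"rz": 0,"fingers": 0},
    {"dx": 0,"dy": 0,"dz": 3,"rx": 0,"ry": 0,"rz": 0,"fingers": 0},
    {"dx": 0,"dy": 0,"dz": 2,"rx": 0,"ry": 0,"rz": 0,"fingers": 0},
    {"dx": 0,"dy": 0,"dz": 0,"rx": 0,"ry": 0,"rz": 0,"fingers": 0},
    {"dx": 0,"dy": 0,"dz": 0,"rx": 0,"ry": 0,"rz": 0,"fingers": 0},
  ],
)

```text
time: 22.25
ee_pos: [523.5, -388.5, 50.9]
eef_rot: [0.987, 0.164, 0.0, -0.0]
force: [-0.9, 1.2, 4.7]
finger_gap: 0.1
grasp_force: 2.6
```

Emit:
drive_tool(
  plan=[
    {"dx": 0,"dy": 0,"dz": 1.5,"rx": 0,"ry": 0,"rz": 0,"fingers": 0},
    {"dx": 0,"dy": 0,"dz": 1.2,"rx": 0,"ry": 0,"rz": 0,"fingers": 0},
    {"dx": 0,"dy": 0,"dz": 0,"rx": 0,"ry": 0,"rz": 0,"fingers": 0},
    {"dx": 0,"dy": 0,"dz": 0,"rx": 0,"ry": 0,"rz": 0,"fingers": 0},
    {"dx": 0,"dy": 0,"dz": 0,"rx": 0,"ry": 0,"rz": 0,"fingers": 0},
  ],
)

```text
time: 22.88
ee_pos: [523.5, -388.6, 48.5]
eef_rot: [0.987, 0.164, 0.0, -0.0]
force: [-1.4, 2.8, 7.6]
finger_gap: -0.0
grasp_force: 3.7
```

Run:
```python
from h import *
for i in range(4):
    snapshot("top");st=get_state();print(st["ee_pos"].round(1),st["force"].round(1))
```

```text
[ 523.5 -388.5   48.5] [-0.7  2.3  7.3]
[ 523.5 -388.5   48.5] [-1.2  3.3  7.1]
[ 523.5 -388.5   48.5] [-2.3  2.5  7.3]
[ 523.5 -388.5   48.5] [-0.5  3.4  7.6]
```

Emit:
drive_tool(
  plan=[
    {"dx": 0,"dy": 0,"dz": 0.8,"rx": 0,"ry": 0,"rz": 0,"fingers": 0},
    {"dx": 0,"dy": 0,"dz": 0,"rx": 0,"ry": 0,"rz": 0,"fingers": 0},
    {"dx": 0,"dy": 0,"dz": 0,"rx": 0,"ry": 0,"rz": 0,"fingers": 0},
    {"dx": 0,"dy": 0,"dz": 0,"rx": 0,"ry": 0,"rz": 0,"fingers": 0},
  ],
)

```text
time: 23.58
ee_pos: [523.5, -388.6, 48.2]
eef_rot: [0.987, 0.164, 0.0, -0.0]
force: [-1.3, 4.4, 10.8]
finger_gap: -0.1
grasp_force: 5.1
```

At the stop with about 11 N; hold for over five seconds.

Emit:
drive_tool(
  plan=[
    {"dx": 0,"dy": 0,"dz": 0,"rx": 0,"ry": 0,"rz": 0,"fingers": 0},
    {"dx": 0,"dy": 0,"dz": 0,"rx": 0,"ry": 0,"rz": 0,"fingers": 0},
    {"dx": 0,"dy": 0,"dz": 0,"rx": 0,"ry": 0,"rz": 0,"fingers": 0},
    {"dx": 0,"dy": 0,"dz": 0,"rx": 0,"ry": 0,"rz": 0,"fingers": 0},
    {"dx": 0,"dy": 0,"dz": 0,"rx": 0,"ry": 0,"rz": 0,"fingers": 0},
    {"dx": 0,"dy": 0,"dz": 0,"rx": 0,"ry": 0,"rz": 0,"fingers": 0},
    {"dx": 0,"dy": 0,"dz": 0,"rx": 0,"ry": 0,"rz": 0,"fingers": 0},
    {"dx": 0,"dy": 0,"dz": 0,"rx": 0,"ry": 0,"rz": 0,"fingers": 0},
    {"dx": 0,"dy": 0,"dz": 0,"rx": 0,"ry": 0,"rz": 0,"fingers": 0},
    {"dx": 0,"dy": 0,"dz": 0,"rx": 0,"ry": 0,"rz": 0,"fingers": 0},
    {"dx": 0,"dy": 0,"dz": 0,"rx": 0,"ry": 0,"rz": 0,"fingers": 0},
    {"dx": 0,"dy": 0,"dz": 0,"rx": 0,"ry": 0,"rz": 0,"fingers": 0},
    {"dx": 0,"dy": 0,"dz": 0,"rx": 0,"ry": 0,"rz": 0,"fingers": 0},
    {"dx": 0,"dy": 0,"dz": 0,"rx": 0,"ry": 0,"rz": 0,"fingers": 0},
    {"dx": 0,"dy": 0,"dz": 0,"rx": 0,"ry": 0,"rz": 0,"fingers": 0},
    {"dx": 0,"dy": 0,"dz": 0,"rx": 0,"ry": 0,"rz": 0,"fingers": 0},
    {"dx": 0,"dy": 0,"dz": 0,"rx": 0,"ry": 0,"rz": 0,"fingers": 0},
    {"dx": 0,"dy": 0,"dz": 0,"rx": 0,"ry": 0,"rz": 0,"fingers": 0},
    {"dx": 0,"dy": 0,"dz": 0,"rx": 0,"ry": 0,"rz": 0,"fingers": 0},
    {"dx": 0,"dy": 0,"dz": 0,"rx": 0,"ry": 0,"rz": 0,"fingers": 0},
  ],
)

```text
time: 26.08
ee_pos: [523.5, -388.5, 48.1]
eef_rot: [0.987, 0.164, 0.0, -0.0]
force: [-1.9, 4.1, 11.8]
finger_gap: 0.1
grasp_force: 5.1
```

Emit:
drive_tool(
  plan=[
    {"dx": 0,"dy": 0,"dz": 0,"rx": 0,"ry": 0,"rz": 0,"fingers": 0},
    {"dx": 0,"dy": 0,"dz": 0,"rx": 0,"ry": 0,"rz": 0,"fingers": 0},
    {"dx": 0,"dy": 0,"dz": 0,"rx": 0,"ry": 0,"rz": 0,"fingers": 0},
    {"dx": 0,"dy": 0,"dz": 0,"rx": 0,"ry": 0,"rz": 0,"fingers": 0},
    {"dx": 0,"dy": 0,"dz": 0,"rx": 0,"ry": 0,"rz": 0,"fingers": 0},
    {"dx": 0,"dy": 0,"dz": 0,"rx": 0,"ry": 0,"rz": 0,"fingers": 0},
    {"dx": 0,"dy": 0,"dz": 0,"rx": 0,"ry": 0,"rz": 0,"fingers": 0},
    {"dx": 0,"dy": 0,"dz": 0,"rx": 0,"ry": 0,"rz": 0,"fingers": 0},
    {"dx": 0,"dy": 0,"dz": 0,"rx": 0,"ry": 0,"rz": 0,"fingers": 0},
    {"dx": 0,"dy": 0,"dz": 0,"rx": 0,"ry": 0,"rz": 0,"fingers": 0},
    {"dx": 0,"dy": 0,"dz": 0,"rx": 0,"ry": 0,"rz": 0,"fingers": 0},
    {"dx": 0,"dy": 0,"dz": 0,"rx": 0,"ry": 0,"rz": 0,"fingers": 0},
    {"dx": 0,"dy": 0,"dz": 0,"rx": 0,"ry": 0,"rz": 0,"fingers": 0},
    {"dx": 0,"dy": 0,"dz": 0,"rx": 0,"ry": 0,"rz": 0,"fingers": 0},
    {"dx": 0,"dy": 0,"dz": 0,"rx": 0,"ry": 0,"rz": 0,"fingers": 0},
    {"dx": 0,"dy": 0,"dz": 0,"rx": 0,"ry": 0,"rz": 0,"fingers": 0},
    {"dx": 0,"dy": 0,"dz": 0,"rx": 0,"ry": 0,"rz": 0,"fingers": 0},
    {"dx": 0,"dy": 0,"dz": 0,"rx": 0,"ry": 0,"rz": 0,"fingers": 0},
    {"dx": 0,"dy": 0,"dz": 0,"rx": 0,"ry": 0,"rz": 0,"fingers": 0},
    {"dx": 0,"dy": 0,"dz": 0,"rx": 0,"ry": 0,"rz": 0,"fingers": 0},
  ],
)

```text
time: 28.58
ee_pos: [523.6, -388.6, 48.1]
eef_rot: [0.987, 0.164, 0.001, -0.0]
force: [-1.5, 3.7, 9.5]
finger_gap: -0.0
grasp_force: 5.1
```

Emit:
drive_tool(
  plan=[
    {"dx": 0,"dy": 0,"dz": 0,"rx": 0,"ry": 0,"rz": 0,"fingers": 0},
    {"dx": 0,"dy": 0,"dz": 0,"rx": 0,"ry": 0,"rz": 0,"fingers": 0},
    {"dx": 0,"dy": 0,"dz": 0,"rx": 0,"ry": 0,"rz": 0,"fingers": 0},
    {"dx": 0,"dy": 0,"dz": 0,"rx": 0,"ry": 0,"rz": 0,"fingers": 0},
    {"dx": 0,"dy": 0,"dz": 0,"rx": 0,"ry": 0,"rz": 0,"fingers": 0},
    {"dx": 0,"dy": 0,"dz": 0,"rx": 0,"ry": 0,"rz": 0,"fingers": 0},
  ],
)

```text
time: 29.32
ee_pos: [523.5, -388.6, 48.2]
eef_rot: [0.987, 0.164, 0.0, -0.0]
force: [-1.8, 3.6, 9.9]
finger_gap: 0.2
grasp_force: 5.1
```

Run:
```python
from h import *
st=get_state();print(st["time"],st["ee_pos"],st["force"])
if 5<st["force"][2]<20: print(job_done())
```

```text
29.325 [ 523.54028453 -388.56984875   48.15471603] [-1.83559616  3.58725689  9.90039734]
the job is handed in; nothing more can be done
None
```

I handed the job in at 29.3 s with the door levered open by the knife to about 1.8 rad, the knife and battery lying on the worktop, and the test button held fully in at about 10 N for over 5 s; no verdict was shown.

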